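# Point-and-check a sample before logging it

## Robot

A 7-joint arm with a two-finger parallel gripper is mounted at the origin on the work surface. World frame = base frame: x ahead of the robot, y to its left, z up, the work surface at z = 0. Lengths are in mm, angles in degrees, forces in N, time in s.
With the tool pointing down it reaches from about 350 to 775 mm from the base axis. Payload 3.1 kg.
Tool frame: the origin (TCP) lies between the finger pads, 19 mm behind the fingertips; this is the grasp point; z points along the fingers, y is the line along which they close (so a half turn about z gives the same grasp; the last joint's range is limited). The gripper opens to 85 mm and grips with 20 to 120 N. Pads are 22 mm wide; open, the fingers measure 114 mm over their backs; the gripper's body (76 mm by 85 mm) begins 54 mm behind the grasp point. The pads swing forward as they close: fully open they stand 13 mm farther back than shut.
Start: joints at [-66.331, 17.813, 0.802, 86.603, -0.252, 75.585, -1.558], TCP at [241.582, 494.121, 250.004] pointing down, gripper open.
Joint ranges: [-154.91, 154.91], [-16.99, 109.72], [-72.82, 74.43], [7.12, 147.25], [-82.49, 262.49], [11.32, 116.49], [-174.64, 174.64]. Speed limits (degrees/s): [159.86, 159.86, 180, 180, 180, 180, 180].

## Interface

Orientations are given as [roll, pitch, yaw] about the fixed x, y, z axes, in that order (R = Rz(yaw) Ry(pitch) Rx(roll)).
In Python, from station import manip gives the robot as it stands.
- The arm moves only by the tool jog_arm, never from a script. Its argument "series" is a list of rows, each an object with "translation": the shift along the tool's x, y, z scaled (see below), a list of three; "turn": the turn about the tool's z scaled (see below); "grip": the opening, from 0 (shut) to 1 (fully open). A call has 1 to 5 rows; each row is the pose to reach, as a shift and turn from the pose commanded when the call began, along the tool's axes at that moment; what a row does not reach only later rows make up. The controller multiplies each number of a shift by 40 cm and each number of a turn by pi/2 rad. A row lasts 1/10 s, in which the tool goes at most 50 mm and 8.59 degrees, less where a joint would pass 70% of its speed; a pose out of reach is approached as far as the arm can. A call with a number of a shift or a turn outside -1 to 1 is refused whole. A call with a gripper value outside its range is refused whole. The fingers move at their own pace and stop on an object; "squeeze" is the grip in N (left out, the last holds). Time passes only in rows, so rows that repeat a pose let the fingers close. It gives the time, the measured TCP pose, the force, the opening and the grip force at its end, in the units of the state.
- manip.get_obs(): the state, without advancing time (a new reading comes with each control period).
- manip.snapshot(name): name is "scene" or "side" or "wrist"; returns a dict with "pixels" (420x560x3 uint8, blue, green, red), "mtx" (3x3 intrinsics, pixels), "R" (3x3) and "t" (3): a world point X has camera coordinates R X + t. Camera axes: x right, y down, z forward; pixel columns grow to the right and rows downward; lengths in mm; the calibration is good to about 2 mm. A picture is of the moment at which its call begins. There is no depth.
- manip.hand_in(): hands the job in; it is judged then, once.
The state is a dict: "t": time; "qpos": joint angles; "qvel": joint speeds; "joint_torque": joint torques, N m; "tcp_pos": TCP position; "eef_rot": TCP orientation; "force": force on the tool from outside, world axes, zero at the start; "ft_torque": the same for the moment, N m; "grip_width": opening from 0.0 (shut) to 1.0 (fully open); "gripper_force": force on a finger pad.
Only numpy, scipy, OpenCV 4.12 (cv2) and the standard library are available. Lean on these libraries where they do the work, as an engineer would, in place of code of your own. Each camera call takes 0.05 s, during which the arm holds its last target. There are 200 camera calls.

## Task

Do a point-and-check of the sample and its reagent: point down at the red-capped tube in the orange rack, holding your fingertips about 2 cm over the middle of its cap for two full seconds, then point in the same way at the amber bottle with the white cap in the white tray. Then press the green button on the grey console all the way down to log the check, let it come back up and move clear. Touch no tube or bottle, do not press the red button, do not bring your fingertips down over any other tube or bottle, and leave everything else standing where it is.

Things in the scene. Friction and masses are not known exactly. Their poses are not given: they have to be found in the camera images.
- rack: Orange plastic tube rack, 226 (x) x 74 (y) x 54 mm high, fixed to the bench; origin at the centre of its underside, x along its row of four places (52 mm apart). It holds four tubes in any order; the tubes stand out about 64 mm above it.
- tray: White shallow spill tray, 270 (x) x 92 (y) x 16 mm high, fixed; origin at the centre of its underside, x along its length. Three bottles stand in it in a row, in any order, about 82 mm apart.
- console: Grey check-in console, a fixed box 150 x 150 x 62 mm with a dark screen; origin at the centre of its underside. On its top, near its -x edge, are a green button (at y = +37 mm) and a red one (at y = -37 mm), both 36 mm to -x of its centre.
- confirm_top (a point): Centre of the top face of the green confirm button (32 mm across, pressed straight down, top about 84 mm above the bench).
- confirm (a joint): Travel of the green confirm button: 0 up, 0.006 m fully down; it takes about 5 N to push it fully down and it springs back.
- cancel_top (a point): Centre of the top face of the red cancel button, same size as the green one.
- cancel (a joint): Travel of the red cancel button: 0 up, 0.006 m fully down, about 5 N.
- tip_box: Loose blue box of pipette tips with a clear lid, 85 x 120 x 69 mm high, at the back of the bench; origin at the centre of its underside.
- beaker: Loose empty glass beaker, 68 mm across and 85 mm high, at the back of the bench; origin at the centre of its underside.
- wipes: Loose green carton of wipes, 115 x 210 x 75 mm high, at the left of the bench; origin at the centre of its underside.
- tube_red: Loose white screw-cap tube with a red cap, 29 mm across (cap 34 mm), 112 mm high, about 50 g, standing in the rack with its foot 6 mm above the bench; origin at the centre of its underside, z along the tube, up.
- tube_red_cap (a point): Centre of the top face of the red cap, about 118 mm above the bench.
- tube_blue: Loose white screw-cap tube with a blue cap, 29 mm across (cap 34 mm), 112 mm high, about 50 g, standing in the rack with its foot 6 mm above the bench; origin at the centre of its underside, z along the tube, up.
- tube_blue_cap (a point): Centre of the top face of the blue cap, about 118 mm above the bench.
- tube_yellow: Loose white screw-cap tube with a yellow cap, 29 mm across (cap 34 mm), 112 mm high, about 50 g, standing in the rack with its foot 6 mm above the bench; origin at the centre of its underside, z along the tube, up.
- tube_yellow_cap (a point): Centre of the top face of the yellow cap, about 118 mm above the bench.
- tube_green: Loose white screw-cap tube with a green cap, 29 mm across (cap 34 mm), 112 mm high, about 50 g, standing in the rack with its foot 6 mm above the bench; origin at the centre of its underside, z along the tube, up.
- tube_green_cap (a point): Centre of the top face of the green cap, about 118 mm above the bench.
- bottle_amber: Loose amber glass bottle with a white cap and a paper band, 58 mm across (cap 37 mm), 126 mm high, about 250 g, standing in the spill tray with its foot 4 mm above the bench; origin at the centre of its underside, z up.
- bottle_amber_cap (a point): Centre of the top face of the cap of the amber glass bottle with a white cap, about 130 mm above the bench.
- bottle_clear: Loose clear bottle with a blue cap and a paper band, 58 mm across (cap 37 mm), 126 mm high, about 250 g, standing in the spill tray with its foot 4 mm above the bench; origin at the centre of its underside, z up.
- bottle_clear_cap (a point): Centre of the top face of the cap of the clear bottle with a blue cap, about 130 mm above the bench.
- bottle_green: Loose green glass bottle with a black cap and a paper band, 58 mm across (cap 37 mm), 126 mm high, about 250 g, standing in the spill tray with its foot 4 mm above the bench; origin at the centre of its underside, z up.
- bottle_green_cap (a point): Centre of the top face of the cap of the green glass bottle with a black cap, about 130 mm above the bench.
Mind the look-alikes: they are no part of the job. Leave any purple look-alike of the bottle_amber alone.

How it is judged (in metres and radians):
On the way, in this order (a step that is already met when the one before it is completed fails the run):
1. the fingertips dwell just above the red cap for 1.5 s (tool point within 16 mm of its middle, 21 to 62 mm above) (horizontal distance between the grasp point and tube_red_cap below 0.016 m and z of the grasp point in the frame of tube_red_cap between 0.021 and 0.062 m), for 1.5 s.
2. the fingertips dwell just above the amber bottle's white cap for 1.5 s (tool point within 16 mm of its middle, 21 to 62 mm above) (horizontal distance between the grasp point and bottle_amber_cap below 0.016 m and z of the grasp point in the frame of bottle_amber_cap between 0.021 and 0.062 m), for 1.5 s.
3. the green button is pressed down (5 of its 6 mm) (value of joint confirm above 0.005 m), for 0.1 s.
At the end, for the whole second after the job is handed in: Both buttons are up (within 1.5 mm), every tube and bottle is upright and within 12 mm of where it stood, and the tip box, beaker and wipes carton are within 20 mm of where they stood (value of joint each of confirm, cancel below 0.0015 m and distance of each of tube_red, tube_blue, tube_yellow, tube_green, bottle_amber, bottle_clear, bottle_green from where it was at the start of the episode below 0.012 m and angle between each of tube_red, tube_blue, tube_yellow, tube_green, bottle_amber, bottle_clear, bottle_green's own z axis and vertical below 0.1 rad and distance of each of tip_box, beaker, wipes from where it was at the start of the episode below 0.02 m); the robot touches nothing.
It fails at once if a tube or bottle is touched by the robot (over 0.5 N) (contact force between any of tube_red, tube_blue, tube_yellow, tube_green, bottle_amber, bottle_clear, bottle_green and the fingers above 0.5 N or contact force between any of tube_red, tube_blue, tube_yellow, tube_green, bottle_amber, bottle_clear, bottle_green and the arm above 0.5 N).
It fails at once if a tube or bottle is moved or lifted by more than 12 mm (distance of any of tube_red, tube_blue, tube_yellow, tube_green, bottle_amber, bottle_clear, bottle_green from where it was at the start of the episode above 0.012 m).
It fails at once if the tip box, beaker or wipes carton is moved by more than 20 mm (distance of any of tip_box, beaker, wipes from where it was at the start of the episode above 0.02 m).
It fails at once if the red button is pressed by more than 3 mm (value of joint cancel above 0.003 m).
It fails at once if the fingertips are brought down close (under 25 mm) over the middle of the wrong tube or bottle ((horizontal distance between the grasp point and tube_blue_cap below 0.014 m and z of the grasp point in the frame of tube_blue_cap below 0.044 m) or (horizontal distance between the grasp point and tube_yellow_cap below 0.014 m and z of the grasp point in the frame of tube_yellow_cap below 0.044 m) or (horizontal distance between the grasp point and tube_green_cap below 0.014 m and z of the grasp point in the frame of tube_green_cap below 0.044 m) or (horizontal distance between the grasp point and bottle_clear_cap below 0.014 m and z of the grasp point in the frame of bottle_clear_cap below 0.044 m) or (horizontal distance between the grasp point and bottle_green_cap below 0.014 m and z of the grasp point in the frame of bottle_green_cap below 0.044 m)).
It also fails if it takes over 56 s, if anything falls off the work surface, if the arm or the gripper's body presses on something with over 40 N, if the wrist force passes 120 N, or if a joint passes its speed limit or range.

## Working session

There is one attempt and no reset: what is moved stays moved. The work goes in short steps, Python scripts to look and compute and a tool call to move; the robot and the scene stay as the last step left them, time stands still between calls to the robot, and variables do not carry over. Pictures are saved under pics/ and viewed, at most 10 in all, crops included, and the job is handed in when it is done.

Besides the shell and the picture viewer there is one more tool, called after "Call:" as name([rows], argument=value, ...), one row to a line, values as JSON. jog_arm: Moves the arm, as the interface text tells. Its arguments: {"type":"object","properties":{"series":{"type":"array"},"squeeze":{"type":"number"}},"required":["series"]}

```bash
mkdir -p pics; python3 - <<'E'
from station import manip
import cv2,numpy as np,pickle
d={}
for n in("scene","side"):
    s=manip.snapshot(n);d[n]=s;cv2.imwrite(f"pics/{n}0.png",s["pixels"])
pickle.dump(d,open("v0.pkl","wb"))
o=manip.get_obs();print(o["t"],o["tcp_pos"],o["eef_rot"],o["grip_width"])
E
```

```text
0.1 [241.31230541 493.5391137  249.01210402] [-1.79876843e+02  3.77911325e-03  1.53944579e+02] 0.9998207413389745
```

View pics/scene0.png

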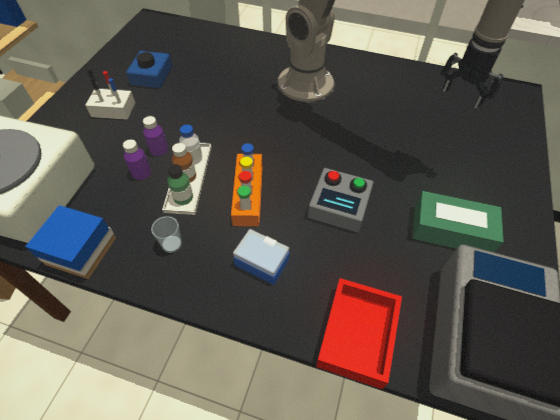

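View pics/side0.png

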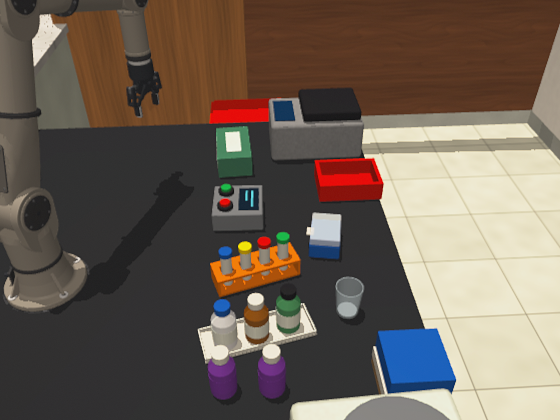

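The scene view shows the red cap at about (245,177), the amber bottle's white cap at (180,150) and the green button at (359,184). In the side view they are at (264,243), (256,301) and (226,188). Two purple look-alikes stand outside the tray. Next I'll triangulate from cap masks.

```bash
cat > h.py <<'E'
import cv2,numpy as np
def blob(img,seed,tol=40,r=14):
    """component near the seed having the seed's hue (or whiteness)"""
    hsv=cv2.cvtColor(img,cv2.COLOR_BGR2HSV).astype(int);u,v=seed
    p=np.median(hsv[v-1:v+2,u-1:u+2].reshape(-1,3),0)
    dh=abs(hsv[...,0]-p[0]);dh=np.minimum(dh,180-dh)
    if p[1]>110: m=(dh<7)&(hsv[...,1]>p[1]-60)&(hsv[...,2]>p[2]*.55)
    else: m=(abs(hsv[...,1]-p[1])<35)&(hsv[...,2]>p[2]-60)
    w=np.zeros(m.shape,bool);w[v-r:v+r+1,u-r:u+r+1]=1
    n,l,st,c=cv2.connectedComponentsWithStats((m&w).astype(np.uint8))
    k=l[v,u]
    return c[k],st[k]
def ray(s,uv):
    d=np.linalg.inv(s["mtx"])@[uv[0],uv[1],1];R=np.array(s["R"]);return -R.T@np.ravel(s["t"]),R.T@d
def plane(s,uv,z):
    c,d=ray(s,uv);return c+d*(z-c[2])/d[2]
def tri(a,ua,b,ub):
    A=[];y=[]
    for s,u in((a,ua),(b,ub)):
        c,d=ray(s,u);d/=np.linalg.norm(d);P=np.eye(3)-np.outer(d,d);A.append(P);y.append(P@c)
    return np.linalg.lstsq(np.vstack(A),np.hstack(y),rcond=None)[0]
E
python3 - <<'E'
import pickle,numpy as np
from h import *
np.set_printoptions(precision=1,suppress=True)
d=pickle.load(open("v0.pkl","rb"));a,b=d["scene"],d["side"]
for n,p,q,z in[("red",(245,177),(264,243),112),("yel",(246,161),(245,248),112),("blue",(248,148),(225,253),112),("grn",(244,190),(283,238),112),
 ("amber",(180,149),(256,300),124),("clear",(186,131),(222,307),124),("blk",(175,171),(288,292),124),("confirm",(359,184),(226,188),80),("cancel",(334,176),(225,204),80)]:
    u,s=blob(a["pixels"],p);v,t=blob(b["pixels"],q)
    print(n,u,s,v,t,"tri",tri(a,u,b,v),"pl",plane(a,u,z)[:2],plane(b,v,z)[:2])
E
```

```text
red [244.7 175.5] [239 171  13  10 104] [263.5 241.9] [257 237  14  12 120] tri [583.9  -7.1 113.2] pl [583.2  -7.6] [583.8  -5.6]
yel [245.9 162. ] [240 157  12  11 109] [244.4 247.1] [238 241  14  13 143] tri [535.  -22.4 111.3] pl [536.4 -22.3] [534.5 -22.6]
blue [247.  147.3] [241 143  13   9  88] [224.7 250.8] [218 246  14  10 109] tri [485.3 -37.9 115.9] pl [482.5 -39.6] [484.6 -33.2]
grn [243.8 190.6] [238 186  13  10 101] [282.4 236.1] [276 232  13   9  97] tri [634.1  10.1 115. ] pl [632.6   8.9] [633.9  14.1]
amber [183.4 144.5] [172 137  23  16 190] [255.  298.8] [247 293  17  13 163] tri [ 551.3 -208.7  127.3] pl [ 540.4 -209.4] [ 557.  -211.5]
clear [185.8 128.7] [180 125  13   9  94] [221.3 305.2] [213 299  17  13 177] tri [ 482.5 -229.3  127.4] pl [ 480.  -231.6] [ 481.7 -225.8]
blk [170.4 170.4] [161 157  29  29 447] [288.6 288.8] [274 278  29  29 550] tri [ 638.3 -194.5  129.8] pl [ 639.2 -199. ] [ 635.1 -185.6]
confirm [358.8 182. ] [353 178  12   9  80] [225.6 186.9] [221 184  10   7  59] tri [478.9 291.1  80. ] pl [479.4 290.9] [478.6 291.5]
cancel [333.1 174.9] [328 171  11   9  76] [224.3 202.2] [219 199  11   8  65] tri [476.  216.1  78.5] pl [477.  216.3] [476.4 213.8]
```

```bash
cat > go.py <<'E'
import sys,numpy as np
from station import manip
from scipy.spatial.transform import Rotation as Ro
def go(*tgt):
    o=manip.get_obs();R=Ro.from_euler("xyz",o["eef_rot"],degrees=True)
    print(o["t"],np.round(o["tcp_pos"],1),np.round(o["eef_rot"],1),np.round(o["force"],1))
    for t in tgt: print(t,np.round(R.inv().apply(np.array(t)-o["tcp_pos"])/400,4))
if __name__=="__main__": go(*eval(sys.argv[1]))
E
python3 - <<'E'
import pickle,numpy as np,cv2
from h import *
np.set_printoptions(precision=1,suppress=True)
d=pickle.load(open("v0.pkl","rb"));a,b=d["scene"],d["side"]
v,_=blob(b["pixels"],(256,300))
u,s=blob(a["pixels"],(179,150),r=7);print(u,s,tri(a,u,b,v),plane(a,u,124),plane(b,v,124))
u,s=blob(a["pixels"],(175,171),r=8);w,t=blob(b["pixels"],(288,292),r=8);print(u,s,w,t,tri(a,u,b,w))
cv2.imwrite("pics/am.png",cv2.resize(a["pixels"][110:220,130:270],None,fx=5,fy=5))
E
python3 go.py "[(420,240,230),(584,-7,210)]"
```

```text
[179. 147.] [172 143  15  10 108] [ 556.8 -214.5  127.6] [ 553.3 -216.7  124. ] [ 557.  -211.5  124. ]
[173.6 170.8] [167 163  17  17 204] [288.  290.4] [280 284  17  16 231] [ 634.8 -190.7  122.7]
0.1 [241.3 493.5 249. ] [-179.9    0.   153.9] [0.1 0.5 0.6]
(420, 240, 230) [-0.6797 -0.3731  0.0484]
(584, -7, 210) [-1.3193 -0.7477  0.0992]
```

View pics/am.png

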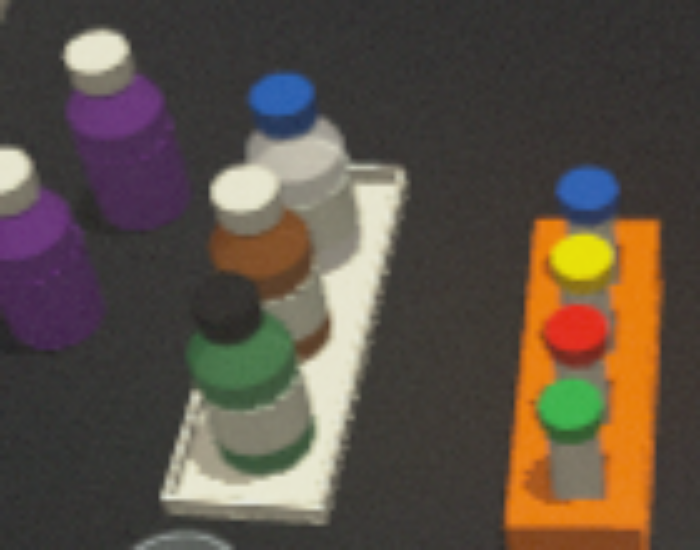

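The crop confirms the amber bottle's cap is centred at scene pixel (179,147), between the clear and black-capped bottles. The red cap is third in the rack. Moving to above the red cap with the fingers shut.

Call:
jog_arm([
  {"translation": [-0.088, -0.05, 0.007], "turn": 0, "grip": 0},
  {"translation": [-0.176, -0.1, 0.014], "turn": 0, "grip": 0},
  {"translation": [-0.264, -0.15, 0.02], "turn": 0, "grip": 0},
  {"translation": [-0.352, -0.2, 0.026], "turn": 0, "grip": 0},
  {"translation": [-0.44, -0.25, 0.033], "turn": 0, "grip": 0},
])

```text
t: 0.6
tcp_pos: [356.3, 325.3, 236.4]
eef_rot: [-180.0, -0.0, 154.0]
force: [-0.2, -0.2, -0.9]
grip_width: 0.143
gripper_force: 0.0
```

Call:
jog_arm([
  {"translation": [-0.088, -0.05, 0.007], "turn": 0, "grip": 0},
  {"translation": [-0.176, -0.1, 0.014], "turn": 0, "grip": 0},
  {"translation": [-0.264, -0.15, 0.02], "turn": 0, "grip": 0},
  {"translation": [-0.352, -0.2, 0.026], "turn": 0, "grip": 0},
  {"translation": [-0.44, -0.25, 0.033], "turn": 0, "grip": 0},
])

```text
t: 1.1
tcp_pos: [470.4, 158.4, 223.2]
eef_rot: [-180.0, -0.0, 154.0]
force: [0.4, -0.4, -0.4]
grip_width: -0.001
gripper_force: 0.0
```

```bash
python3 go.py "[(584,-7,210)]"
```

```text
1.1 [470.4 158.4 223.2] [-180.   -0.  154.] [ 0.4 -0.4 -0.4]
(584, -7, 210) [-0.4368 -0.2467  0.033 ]
```

Call:
jog_arm([
  {"translation": [-0.088, -0.05, 0.007], "turn": 0, "grip": 0},
  {"translation": [-0.176, -0.1, 0.014], "turn": 0, "grip": 0},
  {"translation": [-0.264, -0.149, 0.02], "turn": 0, "grip": 0},
  {"translation": [-0.352, -0.198, 0.026], "turn": 0, "grip": 0},
  {"translation": [-0.437, -0.247, 0.033], "turn": 0, "grip": 0},
])

```text
t: 1.6
tcp_pos: [584.1, -7.0, 209.8]
eef_rot: [-180.0, -0.0, 154.0]
force: [-0.3, 1.0, -0.4]
grip_width: 0.002
gripper_force: 0.0
```

```bash
python3 - <<'E'
from station import manip
import cv2,pickle,numpy as np
d={n:manip.snapshot(n) for n in("wrist","side")}
pickle.dump(d,open("v1.pkl","wb"))
cv2.imwrite("pics/red.png",np.hstack([d["wrist"]["pixels"],d["side"]["pixels"][150:,120:360].copy() if 0 else d["side"]["pixels"][:,130:370]]))
from go import go; go((584,-7,158))
E
```

```text
1.7 [584.8 -13.9 209.3] [-179.7    0.2  153.3] [-1.2 -1.6 -0.4]
(584, -7, 158) [0.01   0.0153 0.1282]
```

View pics/red.png

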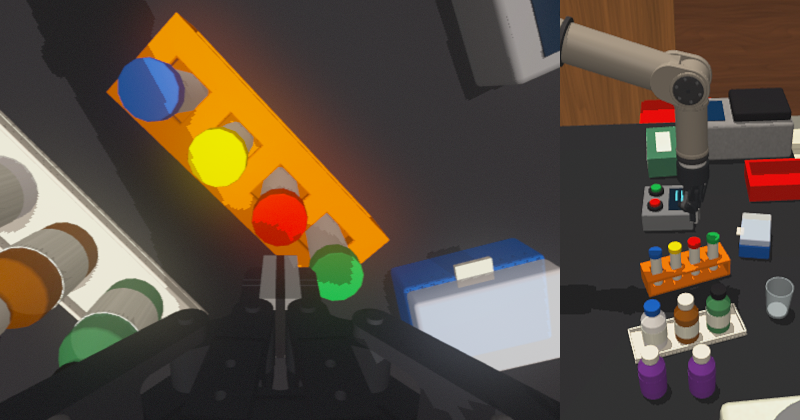

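The wrist view puts the red cap at (280,218), next to the closed fingertips, with green at (337,280) and yellow at (217,157). I'll cross-check the red cap using a settled wrist picture.

Call:
jog_arm([
  {"translation": [0, 0, 0], "turn": 0, "grip": 0},
  {"translation": [0, 0, 0], "turn": 0, "grip": 0},
  {"translation": [0, 0, 0], "turn": 0, "grip": 0},
])

```text
t: 2.0
tcp_pos: [583.1, -3.6, 210.3]
eef_rot: [179.9, -0.1, 154.1]
force: [-0.3, 0.9, -0.6]
grip_width: 0.001
gripper_force: 0.0
```

```bash
python3 - <<'E'
from station import manip
import pickle,numpy as np
from h import *
from go import go
np.set_printoptions(precision=1,suppress=True)
w=manip.snapshot("wrist");d=pickle.load(open("v0.pkl","rb"))
for seed,z,s,sc in[((280,218),117,(263.5,241.9),(244.7,175.5)),((217,157),117,(244.4,247.1),(245.9,162))]:
    u,st=blob(w["pixels"],seed,r=45);print(u,st,plane(w,u,z),tri(w,u,d["side"],s),tri(w,u,d["scene"],sc))
go((584,-7,158))
E
```

```text
[274.8 220.9] [ 247  192   56   58 2460] [583.3  -6.5 117. ] [584.1  -7.1 113.5] [584.3  -7.1 113.5]
[213.3 160.3] [ 184  131   60   60 2790] [534.9 -22.1 117. ] [534.8 -23.1 112.6] [535.3 -23.1 110.8]
2.05 [583.2  -3.7 210.5] [179.9  -0.  154.1] [ 0.5 -0.5  0.3]
(584, -7, 158) [-0.  -0.   0.1]
```

Call:
jog_arm([
  {"translation": [0, 0, 0.02], "turn": 0, "grip": 0},
  {"translation": [0, 0, 0.05], "turn": 0, "grip": 0},
  {"translation": [0, 0, 0.085], "turn": 0, "grip": 0},
  {"translation": [0, 0, 0.115], "turn": 0, "grip": 0},
  {"translation": [0, 0, 0.13], "turn": 0, "grip": 0},
])

```text
t: 2.55
tcp_pos: [582.3, -5.4, 156.2]
eef_rot: [-179.9, -0.2, 154.0]
force: [-0.4, -0.5, 0.5]
grip_width: -0.001
gripper_force: 0.0
```

Call:
jog_arm([
  {"translation": [0, 0, 0], "turn": 0, "grip": 0},
  {"translation": [0, 0, 0], "turn": 0, "grip": 0},
  {"translation": [0, 0, 0], "turn": 0, "grip": 0},
  {"translation": [0, 0, 0], "turn": 0, "grip": 0},
  {"translation": [0, 0, 0], "turn": 0, "grip": 0},
])

```text
t: 3.05
tcp_pos: [583.9, -5.7, 158.9]
eef_rot: [180.0, 0.1, 153.9]
force: [-0.4, 0.2, 0.4]
grip_width: 0.001
gripper_force: 0.0
```

Call:
jog_arm([
  {"translation": [0, 0, 0], "turn": 0, "grip": 0},
  {"translation": [0, 0, 0], "turn": 0, "grip": 0},
  {"translation": [0, 0, 0], "turn": 0, "grip": 0},
  {"translation": [0, 0, 0], "turn": 0, "grip": 0},
  {"translation": [0, 0, 0], "turn": 0, "grip": 0},
])

```text
t: 3.55
tcp_pos: [583.6, -5.7, 158.4]
eef_rot: [180.0, -0.0, 153.9]
force: [0.1, 0.3, 0.1]
grip_width: -0.001
gripper_force: 0.0
```

Call:
jog_arm([
  {"translation": [0, 0, 0], "turn": 0, "grip": 0},
  {"translation": [0, 0, 0], "turn": 0, "grip": 0},
  {"translation": [0, 0, 0], "turn": 0, "grip": 0},
  {"translation": [0, 0, 0], "turn": 0, "grip": 0},
  {"translation": [0, 0, 0], "turn": 0, "grip": 0},
])

```text
t: 4.05
tcp_pos: [583.6, -5.7, 158.4]
eef_rot: [180.0, 0.0, 153.9]
force: [0.6, -0.6, -0.3]
grip_width: -0.001
gripper_force: 0.0
```

Call:
jog_arm([
  {"translation": [0, 0, 0], "turn": 0, "grip": 0},
  {"translation": [0, 0, 0], "turn": 0, "grip": 0},
  {"translation": [0, 0, 0], "turn": 0, "grip": 0},
  {"translation": [0, 0, 0], "turn": 0, "grip": 0},
  {"translation": [0, 0, 0], "turn": 0, "grip": 0},
])

```text
t: 4.55
tcp_pos: [583.6, -5.7, 158.4]
eef_rot: [180.0, -0.0, 153.9]
force: [-0.4, 0.3, -0.3]
grip_width: 0.0
gripper_force: 0.0
```

Call:
jog_arm([
  {"translation": [0, 0, 0], "turn": 0, "grip": 0},
  {"translation": [0, 0, 0], "turn": 0, "grip": 0},
  {"translation": [0, 0, 0], "turn": 0, "grip": 0},
  {"translation": [0, 0, 0], "turn": 0, "grip": 0},
  {"translation": [0, 0, 0], "turn": 0, "grip": 0},
])

```text
t: 5.05
tcp_pos: [583.6, -5.7, 158.4]
eef_rot: [180.0, 0.0, 153.9]
force: [-0.4, 0.4, -0.4]
grip_width: -0.001
gripper_force: 0.0
```

```bash
python3 go.py "[(584,-7,215),(558,-212,215)]"
```

```text
5.05 [583.6  -5.7 158.4] [180.    0.  153.9] [-0.4  0.4 -0.4]
(584, -7, 215) [-0.0023 -0.0025 -0.1414]
(558, -212, 215) [-0.169  -0.4914 -0.1414]
```

Call:
jog_arm([
  {"translation": [0, 0, -0.03], "turn": 0, "grip": 0},
  {"translation": [0, 0, -0.08], "turn": 0, "grip": 0},
  {"translation": [-0.01, -0.03, -0.12], "turn": 0, "grip": 0},
  {"translation": [-0.03, -0.09, -0.14], "turn": 0, "grip": 0},
  {"translation": [-0.055, -0.16, -0.14], "turn": 0, "grip": 0},
])

```text
t: 5.55
tcp_pos: [576.8, -72.3, 217.3]
eef_rot: [179.8, 0.2, 154.1]
force: [0.3, 0.0, -0.6]
grip_width: -0.001
gripper_force: 0.0
```

Call:
jog_arm([
  {"translation": [-0.026, -0.075, 0], "turn": 0, "grip": 0},
  {"translation": [-0.05, -0.145, 0], "turn": 0, "grip": 0},
  {"translation": [-0.074, -0.215, 0], "turn": 0, "grip": 0},
  {"translation": [-0.093, -0.27, 0], "turn": 0, "grip": 0},
  {"translation": [-0.105, -0.305, 0], "turn": 0, "grip": 0},
])

```text
t: 6.05
tcp_pos: [558.9, -203.9, 215.6]
eef_rot: [-179.9, 0.1, 153.8]
force: [-0.2, 0.2, 0.0]
grip_width: -0.0
gripper_force: 0.0
```

Call:
jog_arm([
  {"translation": [-0.006, -0.02, 0], "turn": 0, "grip": 0},
  {"translation": [-0.009, -0.026, 0], "turn": 0, "grip": 0},
  {"translation": [-0.009, -0.026, 0], "turn": 0, "grip": 0},
  {"translation": [-0.009, -0.026, 0], "turn": 0, "grip": 0},
  {"translation": [-0.009, -0.026, 0], "turn": 0, "grip": 0},
])

```text
t: 6.55
tcp_pos: [558.6, -210.2, 214.3]
eef_rot: [180.0, -0.0, 154.1]
force: [-0.2, 0.7, -0.2]
grip_width: 0.001
gripper_force: 0.0
```

```bash
python3 - <<'E'
from station import manip
import cv2,pickle
from go import go
go((558,-212,170))
w=manip.snapshot("wrist");pickle.dump(w,open("v2.pkl","wb"));cv2.imwrite("pics/amb.png",w["pixels"])
E
```

```text
6.55 [ 558.6 -210.2  214.3] [180.   -0.  154.1] [-0.2  0.7 -0.2]
(558, -212, 170) [-0.0007 -0.0047  0.1108]
```

View pics/amb.png

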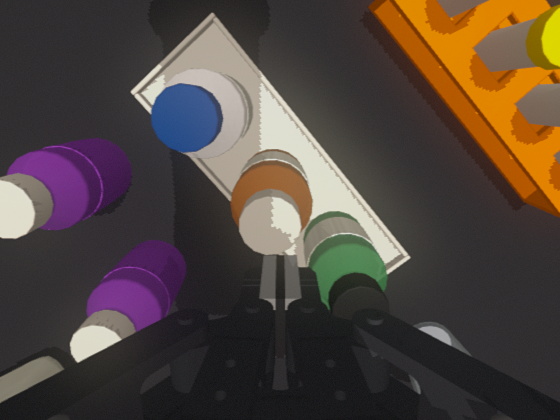

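The wrist view shows the amber bottle's white cap centred near (269,223), with the black cap to its right at (358,300) and the blue one at (187,117). I'll cast that ray as a check.

```bash
python3 - <<'E'
import pickle,numpy as np
from h import *
w=pickle.load(open("v2.pkl","rb"));d=pickle.load(open("v0.pkl","rb"))
u=(269,223)
for x in(plane(w,u,130),tri(w,u,d["side"],(255,298.8)),tri(w,u,d["scene"],(179,147.2))):print(np.round(x,1))
b,st=blob(w["pixels"],(187,117),r=45);print(plane(w,b,130),b)
E
```

```text
[ 555.8 -215.4  130. ]
[ 556.8 -215.6  128.2]
[ 556.4 -215.3  126.9]
[ 482.89148135 -229.57038359  130.        ] [184.31791747 117.73913043]
```

Call:
jog_arm([
  {"translation": [0, -0.01, 0.015], "turn": 0, "grip": 0},
  {"translation": [0, -0.01, 0.045], "turn": 0, "grip": 0},
  {"translation": [0, -0.01, 0.075], "turn": 0, "grip": 0},
  {"translation": [0, -0.01, 0.1], "turn": 0, "grip": 0},
  {"translation": [0, -0.01, 0.11], "turn": 0, "grip": 0},
])

```text
t: 7.1
tcp_pos: [555.2, -214.8, 168.1]
eef_rot: [-180.0, -0.2, 153.9]
force: [-0.6, -0.3, 0.7]
grip_width: -0.003
gripper_force: 0.0
```

Call:
jog_arm([
  {"translation": [0, 0, 0], "turn": 0, "grip": 0},
  {"translation": [0, 0, 0], "turn": 0, "grip": 0},
  {"translation": [0, 0, 0], "turn": 0, "grip": 0},
  {"translation": [0, 0, 0], "turn": 0, "grip": 0},
  {"translation": [0, 0, 0], "turn": 0, "grip": 0},
])

```text
t: 7.6
tcp_pos: [556.6, -215.5, 170.9]
eef_rot: [180.0, 0.1, 153.9]
force: [-0.1, -0.3, -1.3]
grip_width: -0.001
gripper_force: 0.0
```

Call:
jog_arm([
  {"translation": [0, 0, 0], "turn": 0, "grip": 0},
  {"translation": [0, 0, 0], "turn": 0, "grip": 0},
  {"translation": [0, 0, 0], "turn": 0, "grip": 0},
  {"translation": [0, 0, 0], "turn": 0, "grip": 0},
  {"translation": [0, 0, 0], "turn": 0, "grip": 0},
])

```text
t: 8.1
tcp_pos: [556.3, -215.4, 170.4]
eef_rot: [-180.0, -0.0, 153.9]
force: [0.2, 0.4, -0.1]
grip_width: 0.0
gripper_force: 0.0
```

Call:
jog_arm([
  {"translation": [0, 0, 0], "turn": 0, "grip": 0},
  {"translation": [0, 0, 0], "turn": 0, "grip": 0},
  {"translation": [0, 0, 0], "turn": 0, "grip": 0},
  {"translation": [0, 0, 0], "turn": 0, "grip": 0},
  {"translation": [0, 0, 0], "turn": 0, "grip": 0},
])

```text
t: 8.6
tcp_pos: [556.3, -215.4, 170.4]
eef_rot: [180.0, 0.0, 153.9]
force: [0.3, 0.3, 0.8]
grip_width: 0.002
gripper_force: 0.0
```

Call:
jog_arm([
  {"translation": [0, 0, 0], "turn": 0, "grip": 0},
  {"translation": [0, 0, 0], "turn": 0, "grip": 0},
  {"translation": [0, 0, 0], "turn": 0, "grip": 0},
  {"translation": [0, 0, 0], "turn": 0, "grip": 0},
  {"translation": [0, 0, 0], "turn": 0, "grip": 0},
])

```text
t: 9.1
tcp_pos: [556.3, -215.4, 170.4]
eef_rot: [180.0, 0.0, 153.9]
force: [-1.1, 0.6, -0.8]
grip_width: 0.003
gripper_force: 0.0
```

Call:
jog_arm([
  {"translation": [0, 0, 0], "turn": 0, "grip": 0},
  {"translation": [0, 0, 0], "turn": 0, "grip": 0},
  {"translation": [0, 0, 0], "turn": 0, "grip": 0},
  {"translation": [0, 0, 0], "turn": 0, "grip": 0},
  {"translation": [0, 0, 0], "turn": 0, "grip": 0},
])

```text
t: 9.6
tcp_pos: [556.3, -215.4, 170.4]
eef_rot: [180.0, 0.0, 153.9]
force: [0.6, -0.3, -1.0]
grip_width: 0.004
gripper_force: 0.0
```

```bash
python3 go.py "[(558,-212,230),(479,291,215)]"
```

```text
9.6 [ 556.3 -215.4  170.4] [180.    0.  153.9] [ 0.6 -0.3 -1. ]
(558, -212, 230) [ 0.      0.0095 -0.1489]
(479, 291, 215) [ 0.7297  1.0525 -0.1115]
```

Call:
jog_arm([
  {"translation": [0, 0, -0.03], "turn": 0, "grip": 0},
  {"translation": [0, 0, -0.08], "turn": 0, "grip": 0},
  {"translation": [0.01, 0.014, -0.12], "turn": 0, "grip": 0},
  {"translation": [0.04, 0.058, -0.13], "turn": 0, "grip": 0},
  {"translation": [0.08, 0.115, -0.13], "turn": 0, "grip": 0},
])

```text
t: 10.1
tcp_pos: [548.5, -161.9, 224.8]
eef_rot: [-180.0, 0.3, 153.7]
force: [0.1, 0.4, -0.4]
grip_width: 0.003
gripper_force: 0.0
```

Call:
jog_arm([
  {"translation": [0.055, 0.08, 0], "turn": 0, "grip": 0},
  {"translation": [0.112, 0.162, 0], "turn": 0, "grip": 0},
  {"translation": [0.17, 0.245, 0], "turn": 0, "grip": 0},
  {"translation": [0.228, 0.328, 0], "turn": 0, "grip": 0},
  {"translation": [0.285, 0.41, 0], "turn": 0, "grip": 0},
])

```text
t: 10.6
tcp_pos: [517.3, 38.9, 223.7]
eef_rot: [179.9, 0.1, 153.9]
force: [1.6, 0.2, 0.9]
grip_width: -0.003
gripper_force: 0.0
```

Call:
jog_arm([
  {"translation": [0.055, 0.08, 0], "turn": 0, "grip": 0},
  {"translation": [0.112, 0.162, 0], "turn": 0, "grip": 0},
  {"translation": [0.17, 0.245, 0], "turn": 0, "grip": 0},
  {"translation": [0.228, 0.328, 0], "turn": 0, "grip": 0},
  {"translation": [0.275, 0.396, 0], "turn": 0, "grip": 0},
])

```text
t: 11.1
tcp_pos: [487.7, 230.9, 223.6]
eef_rot: [179.9, 0.0, 154.1]
force: [0.6, 0.7, -0.3]
grip_width: -0.003
gripper_force: 0.0
```

Call:
jog_arm([
  {"translation": [0.04, 0.058, 0], "turn": 0, "grip": 0},
  {"translation": [0.07, 0.1, 0], "turn": 0, "grip": 0},
  {"translation": [0.09, 0.13, 0], "turn": 0, "grip": 0},
  {"translation": [0.09, 0.13, 0], "turn": 0, "grip": 0},
  {"translation": [0.09, 0.13, 0], "turn": 0, "grip": 0},
])

```text
t: 11.6
tcp_pos: [479.2, 289.3, 222.7]
eef_rot: [-180.0, 0.1, 153.9]
force: [-0.4, 0.1, -1.0]
grip_width: -0.002
gripper_force: 0.0
```

```bash
python3 - <<'E'
from station import manip
import cv2,pickle
from go import go
go((479,291,115))
w=manip.snapshot("wrist");pickle.dump(w,open("v3.pkl","wb"));cv2.imwrite("pics/btn.png",w["pixels"])
E
```

```text
11.6 [479.2 289.3 222.7] [-1.800e+02  1.000e-01  1.539e+02] [-0.4  0.1 -1. ]
(479, 291, 115) [0.0027 0.0038 0.2693]
```

View pics/btn.png

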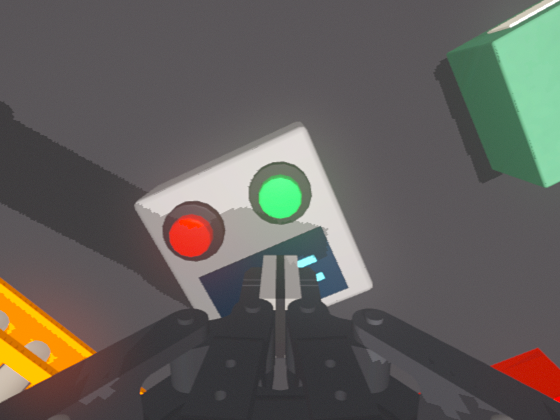

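The green button is straight ahead at (280,197) and the red one off to the left at (191,236). I'll check the button's position and go down to just above it.

```bash
python3 - <<'E'
import pickle,numpy as np
from h import *
w=pickle.load(open("v3.pkl","rb"));d=pickle.load(open("v0.pkl","rb"))
for s,e in(((280,197),(225.6,186.9)),((191,236),(224.3,202.2))):
    b,st=blob(w["pixels"],s,r=40);print(b,st,np.round(plane(w,b,84),1),np.round(tri(w,b,d["side"],e),1))
E
```

```text
[279.80177112 196.51158038] [ 259  175   43   44 1468] [478.1 290.2  84. ] [478.7 289.8  81.1]
[190.34767523 235.41429563] [ 169  214   43   43 1441] [475.6 217.9  84. ] [476.4 215.8  78.7]
```

Call:
jog_arm([
  {"translation": [0, 0, 0.03], "turn": 0, "grip": 0},
  {"translation": [0, 0, 0.09], "turn": 0, "grip": 0},
  {"translation": [0, 0, 0.16], "turn": 0, "grip": 0},
  {"translation": [0, 0, 0.22], "turn": 0, "grip": 0},
  {"translation": [0, 0, 0.25], "turn": 0, "grip": 0},
])

```text
t: 12.15
tcp_pos: [477.3, 288.1, 119.4]
eef_rot: [-179.7, -0.1, 153.8]
force: [-0.6, -0.2, 0.6]
grip_width: -0.002
gripper_force: 0.0
```

Call:
jog_arm([
  {"translation": [0, 0, 0], "turn": 0, "grip": 0},
  {"translation": [0, 0, 0], "turn": 0, "grip": 0},
  {"translation": [0, 0, 0], "turn": 0, "grip": 0},
  {"translation": [0, 0, 0], "turn": 0, "grip": 0},
  {"translation": [0, 0, 0], "turn": 0, "grip": 0},
])

```text
t: 12.65
tcp_pos: [479.2, 290.9, 123.4]
eef_rot: [179.9, 0.1, 153.9]
force: [0.3, -0.0, -1.4]
grip_width: 0.001
gripper_force: 0.0
```

Call:
jog_arm([
  {"translation": [0, 0, 0.015], "turn": 0, "grip": 0},
  {"translation": [0, 0, 0.03], "turn": 0, "grip": 0},
  {"translation": [0, 0, 0.042], "turn": 0, "grip": 0},
  {"translation": [0, 0, 0.05], "turn": 0, "grip": 0},
  {"translation": [0, 0, 0.055], "turn": 0, "grip": 0},
])

```text
t: 13.15
tcp_pos: [478.1, 290.2, 100.0]
eef_rot: [-179.9, -0.1, 153.9]
force: [-1.7, -0.9, 2.6]
grip_width: -0.001
gripper_force: 1.5
```

Call:
jog_arm([
  {"translation": [0, 0, 0.004], "turn": 0, "grip": 0},
  {"translation": [0, 0, 0.008], "turn": 0, "grip": 0},
  {"translation": [0, 0, 0.011], "turn": 0, "grip": 0},
  {"translation": [0, 0, 0.012], "turn": 0, "grip": 0},
  {"translation": [0, 0, 0.012], "turn": 0, "grip": 0},
])

```text
t: 13.65
tcp_pos: [478.2, 290.3, 96.8]
eef_rot: [-180.0, -0.0, 153.9]
force: [-4.7, -2.9, 10.4]
grip_width: -0.001
gripper_force: 4.8
```

Call:
jog_arm([
  {"translation": [0, 0, 0.004], "turn": 0, "grip": 0},
  {"translation": [0, 0, 0.006], "turn": 0, "grip": 0},
  {"translation": [0, 0, 0.006], "turn": 0, "grip": 0},
  {"translation": [0, 0, 0.006], "turn": 0, "grip": 0},
  {"translation": [0, 0, 0.006], "turn": 0, "grip": 0},
])

```text
t: 14.15
tcp_pos: [478.2, 290.3, 96.6]
eef_rot: [180.0, -0.1, 153.9]
force: [-7.8, -4.6, 21.2]
grip_width: 0.005
gripper_force: 10.3
```

Call:
jog_arm([
  {"translation": [0, 0, -0.02], "turn": 0, "grip": 0},
  {"translation": [0, 0, -0.06], "turn": 0, "grip": 0},
  {"translation": [0, 0, -0.12], "turn": 0, "grip": 0},
  {"translation": [0, 0, -0.18], "turn": 0, "grip": 0},
  {"translation": [0, 0, -0.21], "turn": 0, "grip": 0},
])

```text
t: 14.65
tcp_pos: [480.3, 291.4, 179.4]
eef_rot: [179.7, 0.2, 153.9]
force: [-0.4, 0.3, -0.0]
grip_width: 0.0
gripper_force: 0.0
```

Call:
jog_arm([
  {"translation": [0, 0, -0.03], "turn": 0, "grip": 0},
  {"translation": [0, 0, -0.04], "turn": 0, "grip": 0},
  {"translation": [0, 0, -0.04], "turn": 0, "grip": 0},
  {"translation": [0, 0, -0.04], "turn": 0, "grip": 0},
  {"translation": [0, 0, -0.04], "turn": 0, "grip": 0},
])

```text
t: 15.15
tcp_pos: [478.1, 290.2, 192.1]
eef_rot: [-179.9, -0.1, 153.9]
force: [0.7, 0.9, -1.0]
grip_width: -0.002
gripper_force: 0.0
```

```bash
python3 - <<'E'
from station import manip
import cv2
cv2.imwrite("pics/end.png",manip.snapshot("wrist")["pixels"]);print(manip.get_obs()["tcp_pos"])
E
```

```text
[478.15224851 290.2471234  192.18990053]
```

View pics/end.png

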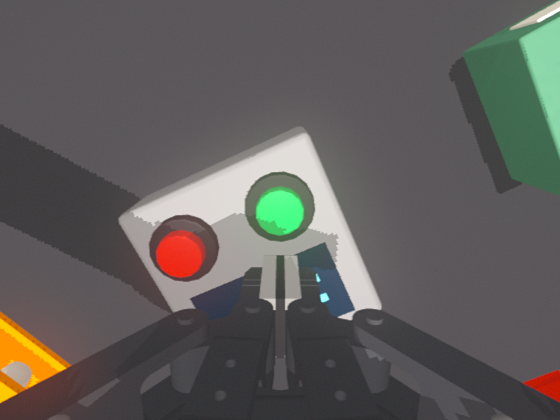

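The button bottomed out hard (force rose while travel stopped at 96.6 mm). In the picture both buttons are up, green at (280,212) and red at (180,254), and the hand is clear.

```bash
python3 -c "
from station import manip
print(manip.hand_in())"
```

```text
the job is handed in; nothing more can be done
None
```

I held the fingertips about 2 cm over the red cap, then over the amber bottle's white cap, for over 2 s each, then pressed the green button to its stop and moved clear, and handed in at about 15 s; no verdict came back.

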